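# Clip the battery onto the video light and switch it on

### The job

The video light is lying on its face, off and without its battery. Hook the tongue of the battery pack under the fixed lip at one end of the bay on the light's back, swing the other end down until the sprung latch has snapped over it and the pack lies flat, then press the rocker switch over to its marked end to turn the light on. Don't shove the things lying around.

Things in the scene. Friction and masses are not known exactly. Their poses are not given: they have to be found in the camera images.
- light: Flat dark video light lying face down, 182 x 82 mm, its back 18 mm above the desk; it cannot shift. Origin: underside centre, on the desk; +x along its length to the lip end, +z up. The bay on its back: floor at z = 20 mm; side rails, inner faces y = +-25 mm, up to z = 28 mm, flared. The seated pack's tongue points to +x, its origin at x = 14 mm, y = 0, z = 20 mm.
- lip (a point): Middle of the lower edge of the fixed lip at the +x end of the bay, at (66, 0, 29) mm in the light's frame. The lip's top is at z = 33 mm; the slot under it is 9 mm high and 8 mm deep, back to the end wall's inner face at x = 74 mm. The pack's tongue fits in tilted by up to about 25 degrees.
- latch_nose (a point): Tip of the closed latch's nose at the -x end of the bay, at (-32, 0, 31.5) mm in the light's frame (the point stays there when the latch moves). The nose is 26 mm wide; its upper face slopes up and back to the latch's top at x = -39, z = 43 mm, so a pack's heel pressed down on it drives the latch back.
- latch (a joint): Spring latch, slides to the light's -x: 0 = closed (forward), up to 0.007 m pushed back; it springs forward by itself (4 N when closed, 9 N when fully back). Pressing the pack's heel past it takes about 10 to 15 N straight down on top of that end.
- rocker (a joint): Rocker switch on the light's back at x = -74 mm, y = 0, 16 mm (x) by 30 mm (y); tips about the light's x axis: 0 = off (-y end up), 0.44 rad = on (-y end down). Stiff: it stays where it is left; about 3 N on its end tips it, to a hard stop. A fixed round dimmer wheel stands beside it at y = +30 mm, top z = 24.5 mm.
- rocker_on (a point): Top face of the rocker's marked (-y) end, 12 mm from the pivot; a small white bar marks it. When off it is about 10 mm above the light's deck (z = 28 mm), when on about 5 mm. Press it straight down.
- pack: Black battery pack, about 0.2 kg, main body 88 (x) x 46 (y) x 30 (z) mm, lying label up. Origin: underside centre of the main body; +x to the tongue, +z up. At the +x end a tongue 34 mm wide, 5.5 mm thick sticks out 14 mm at the bottom (to x = 58 mm); at the -x end (heel) a ledge 44 mm wide, 10 mm high sticks out 7 mm (to x = -51 mm). Grip across the 46 mm width.
- toe (a point): Middle of the bottom front edge of the tongue, at (58, 0, 0) mm of the pack.
- heel (a point): Middle of the bottom rear edge of the heel ledge, at (-51, 0, 0) mm of the pack.
- mini_drone: Small grey quadcopter, 131 x 131 x 25 mm, loose bystander. Origin: centre of its underside.
- usb_stick: Black memory stick, 54 x 18 x 9 mm, loose bystander. Origin: centre of its underside.
- card_case: Small flat blue box, 42 x 58 x 11 mm, loose bystander. Origin: centre of its underside.
- earbud_case: Grey earbud case standing upright, 23 x 60 x 45 mm, loose bystander. Origin: centre of its underside.

How it is judged (in metres and radians):
On the way, in this order (a step that is already met when the one before it is completed fails the run):
1. the tongue is hooked under the lip with the heel still up (x of toe in the frame of light above 0.0685 m and z of toe in the frame of light below 0.0255 m and z of heel in the frame of light above 0.03 m), for 0.1 s.
2. the heel is down and the latch has snapped over it (x of toe in the frame of light above 0.0685 m and z of toe in the frame of light below 0.0235 m and z of heel in the frame of light below 0.0225 m and value of joint latch below 0.0015 m), for 0.1 s.
3. the rocker is switched on (value of joint rocker above 0.33 rad), for 0.1 s.
At the end, for the whole second after the job is handed in: The pack lies flat in the bay (within 0.05 rad), its tongue at least 2.5 mm under the lip, toe and heel on the bay floor (toe within 3.5 mm, heel within 2.5 mm), the latch sprung shut over the heel (within 1.5 mm), the rocker at on (over 0.33 of 0.44 rad), the pack at rest (all of step 2 and angle between the z axis of pack and the z axis of light, either way round below 0.05 rad and value of joint rocker above 0.33 rad and linear speed of pack below 0.01 m/s); the robot touches nothing.
It fails at once if a bystander is shoved more than 30 mm (distance of any of mini_drone, usb_stick, card_case, earbud_case from where it was at the start of the episode above 0.03 m).
It also fails if it takes over 51 s, if anything falls off the work surface, if the arm or the gripper's body presses on something with over 40 N, if the wrist force passes 120 N, or if a joint passes its speed limit or range.

### The arm

A 6-joint arm with a two-finger parallel gripper is mounted at the origin on a cart in front of the work surface, level with it; the furniture and walls round the work are solid. World frame = base frame: x ahead of the robot, y to its left, z up, the work surface at z = 0. Lengths are in mm, angles in degrees, forces in N, time in s.
With the tool pointing down it reaches from about 350 to 850 mm from the base axis. Payload 8.1 kg.
Tool frame: the origin (TCP) lies midway between the tips of the shut fingers; the grasp point (between the pads) lies 19 mm behind it; z points along the fingers, y is the line along which they close (so a half turn about z gives the same grasp; the last joint's range is limited). The gripper opens to 85 mm and grips with 20 to 120 N. Pads are 22 mm wide; open, the fingers measure 114 mm over their backs; the gripper's body (76 mm by 85 mm) begins 54 mm behind the grasp point. The pads swing forward as they close: fully open they stand 13 mm farther back than shut.
Start: joints at [-80.982, 7.471, 85.268, -0, 87.261, -4.893], TCP at [144.273, -582.4, 198.492] pointing down, gripper open.
Joint ranges: [-169.43, 169.43], [-51.17, 129.36], [1.28, 143.12], [-76.62, 256.62], [0, 156.53], [-152.29, 152.29]. Speed limits (degrees/s): [136.94, 136.94, 159.86, 180, 180, 180].

### API

Orientations are given as [roll, pitch, yaw] about the fixed x, y, z axes, in that order (R = Rz(yaw) Ry(pitch) Rx(roll)).
In Python, from bench import r gives the robot as it stands.
- The arm moves only by the tool send_path, called after ">>>" by a JSON object that holds its "fn" and its "kwargs". Schema: {"type":"object","properties":{"ticks":{"type":"string"},"grip_n":{"type":"number"},"only":{"type":"string"},"quiet":{"type":"boolean"},"lines":{"type":"string"}},"required":["ticks"],"additionalProperties":false}. ticks is a string of 1 to 8 rows, parted by semicolons, with the numbers parted by spaces; each row has 7 numbers: a rotation vector rx, ry, rz in degrees, then dx, dy, dz in mm, then the finger opening in mm; each row is the pose to reach, as a shift and turn from the pose commanded when the call began, along the tool's axes at that moment; what a row does not reach only later rows make up. A row lasts 1/8 s, in which the tool goes at most 62.5 mm and 10.7 degrees, less where a joint would pass 70% of its speed; a pose out of reach is approached as far as the arm can. The fingers move at their own pace and stop on an object; grip_n is the grip in N (left out, the last holds). Time passes only in rows, so rows that do not move let the fingers close. The tool returns the time, the measured TCP pose, the force, the opening and the grip force at its end. only (a regular expression) keeps the lines of the reply that match it, lines (a string "A,B") keeps lines A to B, and quiet returns only ok. Input that does not fit is refused with a message, and nothing moves.
- r.sense(): the state, without advancing time (a new reading comes with each control period).
- r.snapshot(name): name is "side" or "top"; returns a dict with "pixels" (420x560x3 uint8, blue, green, red), "fx", "fy", "cx", "cy" (pixels), "pose" (4x4, takes a point from camera to world coordinates). Camera axes: x right, y up, looking along -z (the intrinsics and any distortion apply to the point x, -y, -z); pixel columns grow to the right and rows downward; lengths in mm; the calibration is good to about 2 mm. A picture is of the moment at which its call begins. There is no depth.
- r.hand_in(): hands the job in; it is judged then, once.
The state is a dict: "time": time; "joint_pos": joint angles; "qd": joint speeds; "joint_efforts": joint torques, N m; "tool_pos": TCP position; "tcp_rot": TCP orientation; "ft_force": force on the tool from outside, world axes, zero at the start; "wrist_torque": the same for the moment, N m; "finger_gap": finger opening in mm; "grip_force": force on a finger pad.
Only numpy, scipy, OpenCV 4.12 (cv2) and the standard library are available. Lean on these libraries where they do the work, as an engineer would, in place of code of your own. Each camera call takes 0.05 s, during which the arm holds its last target. There are 200 camera calls.

## Working session

There is one attempt and no reset: what is moved stays moved. The work goes in short steps, Python scripts to look and compute and a tool call to move; the robot and the scene stay as the last step left them, time stands still between calls to the robot, and variables do not carry over. Pictures are saved under pics/ and viewed, at most 10 in all, crops included, and the job is handed in when it is done.

```bash
ls; mkdir -p pics
```

Run:
```python
from bench import r
import cv2,numpy as np
for n in("side","top"):
    s=r.snapshot(n); cv2.imwrite(f"pics/{n}0.png",s["pixels"]); print(n,{k:s[k] for k in s if k!="pixels"})
print(r.sense())
```

```text
bench.py
pics
side {'fx': 404.5780848661723, 'fy': 404.5780848661723, 'cx': 284.9425253745833, 'cy': 213.1584793238701, 'pose': array([[-6.17719067e-02, -5.99487444e-01,  7.97996890e-01,
         1.23254658e+03],
       [ 9.97819228e-01, -5.57246255e-02,  3.53773096e-02,
        -1.16031853e+02],
       [ 2.32598249e-02,  7.98441965e-01,  6.01622315e-01,
         6.17312730e+02],
       [ 0.00000000e+00,  0.00000000e+00,  0.00000000e+00,
         1.00000000e+00]])}
top {'fx': 402.8447934107747, 'fy': 402.8447934107747, 'cx': 278.236202240424, 'cy': 203.53332770293312, 'pose': array([[ 3.88155869e-03,  9.83930523e-01, -1.78509548e-01,
         3.55578166e+02],
       [-9.99972051e-01,  2.67844880e-03, -6.98025779e-03,
        -1.54219395e+02],
       [-6.38996002e-03,  1.78531654e-01,  9.83913420e-01,
         8.93753894e+02],
       [ 0.00000000e+00,  0.00000000e+00,  0.00000000e+00,
         1.00000000e+00]])}
{'time': 0.1, 'joint_pos': array([-8.09800259e+01,  7.51103996e+00,  8.53224768e+01,  3.76315318e-04,
        8.72614368e+01, -4.89347740e+00]), 'qd': array([ 0.00888146, -0.06059309, -0.20053181,  0.08447952, -0.00784291,
        0.02002925]), 'joint_efforts': array([ 2.31751197e-03, -5.70951319e+01, -5.01943123e+01, -9.90873900e-05,
        8.17394553e-03, -2.09657111e-05]), 'tool_pos': array([ 144.2082259 , -581.85363693,  197.55206947]), 'tcp_rot': array([-1.79905425e+02, -8.47434631e-03,  1.39134262e+01]), 'ft_force': array([-0.64675969,  0.4745517 , -0.63898632]), 'wrist_torque': array([ 0.01807086, -0.05284142, -0.03837662]), 'grip_force': 0.0, 'finger_gap': 85.29922324448121}
```

View pics/top0.png

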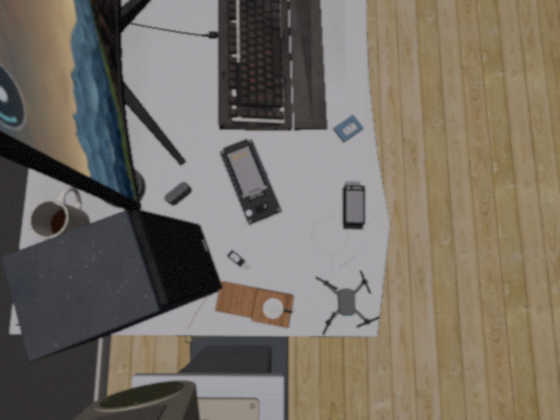

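View pics/side0.png

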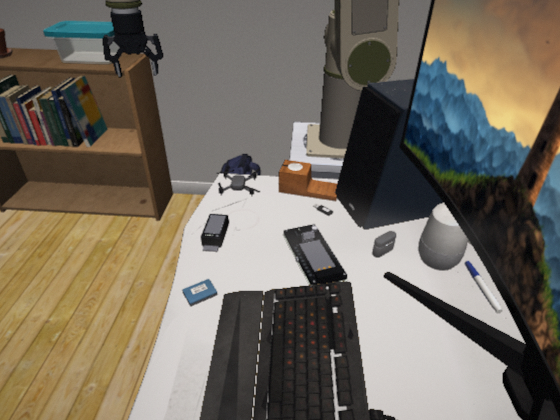

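The top view shows the light at about (250,180), its switch end toward (265,210). The pack is at (354,205), the drone at (347,302), the card case at (348,128), the USB stick at (237,258) and the earbud case at (178,193). The side view shows the light at (315,253) and the pack at (215,230). Next I'll enlarge both areas.

Run:
```python
import cv2
t=cv2.imread("pics/top0.png"); s=cv2.imread("pics/side0.png")
g=lambda im:cv2.convertScaleAbs(im,alpha=1.6,beta=10)
cv2.imwrite("pics/topc.png",g(cv2.resize(t[130:236,212:372],None,fx=5,fy=5,interpolation=cv2.INTER_CUBIC)))
cv2.imwrite("pics/sidec.png",g(cv2.resize(s[200:300,192:352],None,fx=5,fy=5,interpolation=cv2.INTER_CUBIC)))
```

```text
(no output)
```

View pics/topc.png

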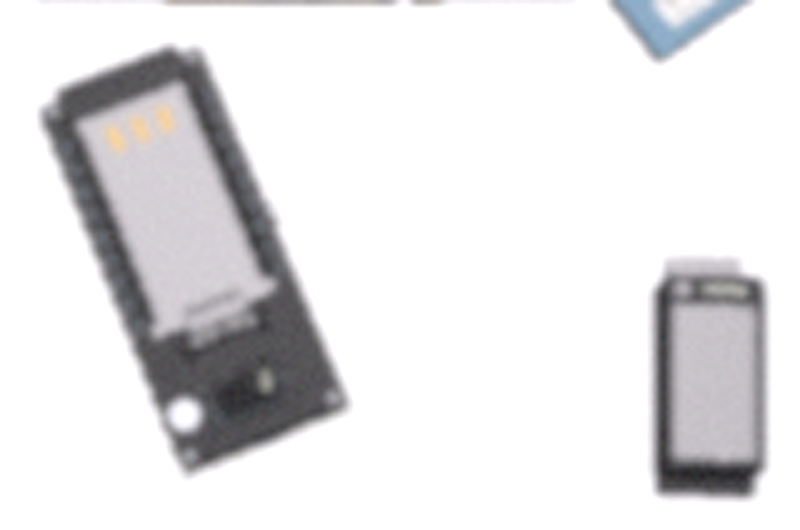

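View pics/sidec.png

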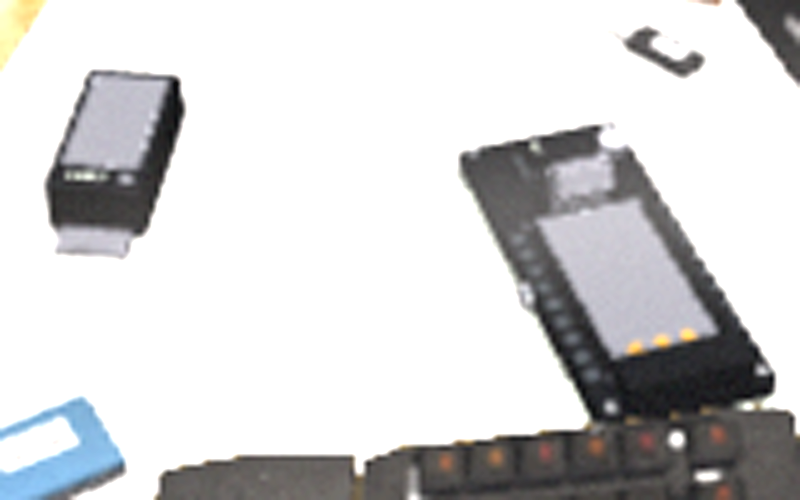

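The crops make the layout clear. The light's lip end (gold contacts) points to image-up, which is world +x, and the latch, rocker and white dimmer are at the lower end. The pack lies with its grey tongue also toward +x, at top crop (703,267). Next I'll measure by masks and triangulation.

Create geo.py:
```python
import numpy as np,cv2
from bench import r
def cam(s): 
    K=np.array([[s["fx"],0,s["cx"]],[0,s["fy"],s["cy"]],[0,0,1.]]); P=np.array(s["pose"])@np.diag([1,-1,-1,1.])
    return K,P
def onplane(c,uv,z):
    K,P=c; d=(P[:3,:3]@np.linalg.inv(K)@np.c_[np.reshape(uv,(-1,2)),np.ones(np.size(uv)//2)].T).T
    o=P[:3,3]; return o+d*((z-o[2])/d[:,2])[:,None]
def tri(c1,c2,a,b):
    M=[c[0]@np.linalg.inv(c[1])[:3] for c in(c1,c2)]
    X=cv2.triangulatePoints(M[0],M[1],np.float64(np.reshape(a,(-1,2))).T,np.float64(np.reshape(b,(-1,2))).T); X=(X[:3]/X[3]).T
    e=[]
    for m,u in((M[0],a),(M[1],b)):
        p=(m@np.c_[X,np.ones(len(X))].T).T; e.append(np.linalg.norm(p[:,:2]/p[:,2:]-np.reshape(u,(-1,2)),axis=1))
    return X,np.max(e,0)
def project(c,X):
    p=(c[0]@np.linalg.inv(c[1])[:3]@np.c_[X,np.ones(len(X))].T).T; return p[:,:2]/p[:,2:]
```

Run:
```python
from geo import *
np.set_printoptions(precision=1,suppress=True)
T=r.snapshot("top");S=r.snapshot("side");ct,cs=cam(T),cam(S)
tt=lambda p:(np.array(p)+.5)/5-.5+[212,130]
ss=lambda p:(np.array(p)+.5)/5-.5+[192,200]
f=[("scr -x-y",(330,398),(470,157)),("scr +x+y",(55,112),(763,370)),("scr +x-y",(195,55),(612,407)),("dimmer",(185,413),(610,138)),("gold+y",(115,137),(688,334)),("gold-y",(165,119),(635,347)),
("tongue+y",(668,262),(130,255)),("tongue-y",(739,262),(57,252)),("rockbar",(264,380),(537,147))]
for n,a,b in f:
    X,e=tri(ct,cs,tt(a),ss(b)); print(n,X[0],e)
# grey label masks & dark outlines
for nm,I,box,c in(("T",T["pixels"],(130,236,212,372),ct),("S",S["pixels"],(200,300,192,352),cs)):
    y0,y1,x0,x1=box; im=cv2.resize(I[y0:y1,x0:x1],None,fx=5,fy=5,interpolation=cv2.INTER_CUBIC); g=cv2.cvtColor(im,cv2.COLOR_BGR2GRAY)
    for lo,hi,k in((85,150,"grey"),(0,135,"all")):
        m=cv2.inRange(g,lo,hi); m=cv2.morphologyEx(m,cv2.MORPH_OPEN,np.ones((9,9)))
        for q in cv2.findContours(m,cv2.RETR_EXTERNAL,cv2.CHAIN_APPROX_NONE)[0]:
            if cv2.contourArea(q)<5000: continue
            R=cv2.minAreaRect(q); b=(cv2.boxPoints(R)+.5)/5-.5+[x0,y0]
            ap=cv2.approxPolyDP(cv2.convexHull(q),12,True)[:,0]
            print(nm,k,cv2.contourArea(q),"rect",R[1],R[2],"ctr",np.array(R[0]),"hull",ap.tolist())
```

```text
scr -x-y [ 502.3 -146.1   14.7] [0.2]
scr +x+y [633.  -19.   17.3] [1.2]
scr +x-y [659.8 -81.7  18.2] [1.4]
dimmer [493.9 -82.1  24. ] [0.6]
gold+y [619.6 -48.6  22.6] [0.5]
gold-y [628.3 -70.7  21.8] [0.5]
tongue+y [ 567.4 -297.1    0.5] [1.2]
tongue-y [ 567.7 -329.8   -0.1] [1.1]
rockbar [ 508.  -116.3   27.6] [0.7]
T grey 12807.0 rect (157.0, 85.0) 90.0 ctr [714.5 382.5] hull [[749, 307], [757, 452], [678, 457], [673, 308]]
T grey 26881.0 rect (248.4243927001953, 131.4376220703125) 68.5323486328125 ctr [176.7 214.6] hull [[180, 83], [273, 288], [210, 335], [155, 336], [78, 122]]
T grey 5435.0 rect (64.0, 149.0) 90.0 ctr [679.5  32. ] hull [[754, 0], [663, 64], [605, 5]]
T all 26653.0 rect (116.99998474121094, 240.99996948242188) -0.0 ctr [709.5 378.5] hull [[669, 260], [735, 259], [766, 284], [767, 469], [749, 499], [653, 489], [651, 292]]
T all 74096.0 rect (412.49200439453125, 187.09982299804688) 68.26537322998047 ctr [191.7 254.7] hull [[163, 45], [205, 54], [349, 398], [195, 475], [170, 452], [39, 123], [58, 87]]
S grey 6094.0 rect (80.72002410888672, 129.45663452148438) 66.03
[... 168 characters left out ...]
4 ctr [625.3 275.9] hull [[638, 199], [712, 333], [612, 354], [540, 218]]
S grey 6548.5 rect (75.8946533203125, 108.14989471435547) 18.434947967529297 ctr [115.5 121.5] hull [[164, 81], [136, 167], [66, 162], [93, 77]]
S all 6534.5 rect (93.10725402832031, 129.5581817626953) 66.03751373291016 ctr [ 52.3 457.2] hull [[91, 404], [125, 473], [73, 499], [0, 499], [33, 416]]
S all 93826.5 rect (375.0, 644.0) 90.0 ctr [477.  311.5] hull [[799, 434], [799, 499], [155, 499], [159, 475], [461, 152], [590, 124], [634, 151]]
S all 19419.5 rect (115.10689544677734, 206.1804962158203) 18.434947967529297 ctr [110.7 161.9] hull [[93, 69], [176, 75], [185, 102], [150, 226], [124, 257], [58, 253], [44, 180]]
```

Run:
```python
from geo import *
np.set_printoptions(precision=1,suppress=True)
T=r.snapshot("top");S=r.snapshot("side");ct,cs=cam(T),cam(S)
tt=lambda p:(np.array(p)+.5)/5-.5+[212,130]
ss=lambda p:(np.array(p)+.5)/5-.5+[192,200]
o=np.array([567.6,-82.6])
def loc(X,yaw=22.):
    a=np.radians(yaw); R=np.array([[np.cos(a),-np.sin(a)],[np.sin(a),np.cos(a)]]); return (X[:,:2]-o)@R
def P(n,c,f,pts,z):
    X=onplane(c,f(pts),z); print(n,"world",X[:,:2].tolist() if 0 else X[:,:2].round(1).tolist(),"loc",loc(X).round(1).tolist())
P("lipT z29",ct,tt,[(180,83),(78,122)],29)
P("lipS z33",cs,ss,[(712,333),(612,354)],33)
P("rearT z18",ct,tt,[(195,475),(349,398)],18); P("rearT z0",ct,tt,[(195,475),(349,398)],0)
P("rearS z18",cs,ss,[(461,152),(590,124)],18)
P("leftT z18",ct,tt,[(39,123),(170,452)],18)
P("rightT z18",ct,tt,[(205,54),(349,398)],18)
P("frontT z18",ct,tt,[(58,87),(163,45)],18);P("frontT z33",ct,tt,[(58,87),(163,45)],33)
P("floorS back corners z20",cs,ss,[(638,199),(540,218)],20)
P("packlabel T z30",ct,tt,[[749, 307], [757, 452], [678, 457], [673, 308]],30)
P("packlabel S z30",cs,ss,[[136, 167],[164, 81],[93, 77],[66, 162]],30)
P("packTop S z30",cs,ss,[[93, 69], [176, 75],(150,180),(47,175)],30)
P("pack outline T z30",ct,tt,[(653,285),(766,284),(767,469),(653,470)],30)
P("heel edge T z10",ct,tt,[(655,492),(750,496)],10)
X,e=tri(ct,cs,tt([[749, 307], [757, 452], [678, 457], [673, 308]]),ss([[66, 162],[93, 77],[164, 81],[136, 167]]));print(X,e)
```

```text
lipT z29 world [[642.8, -78.9], [624.6, -33.7]] loc [[71.1, -24.8], [71.2, 24.0]]
lipS z33 world [[628.8, -38.9], [644.4, -79.8]] loc [[73.1, 17.6], [72.2, -26.2]]
rearT z18 world [[467.4, -87.7], [501.8, -155.0]] loc [[-94.8, 32.8], [-88.1, -42.5]]
rearT z0 world [[469.7, -86.3], [504.8, -155.0]] loc [[-92.1, 33.2], [-85.4, -43.6]]
rearS z18 world [[503.0, -149.9], [476.6, -90.0]] loc [[-85.1, -38.2], [-87.2, 27.2]]
leftT z18 world [[627.5, -14.5], [477.5, -76.5]] loc [[81.1, 40.7], [-81.2, 39.4]]
rightT z18 world [[660.3, -89.1], [501.8, -155.0]] loc [[83.5, -40.8], [-88.1, -42.5]]
frontT z18 world [[644.5, -22.6], [664.5, -69.9]] loc [[93.8, 26.8], [94.6, -24.5]]
frontT z33 world [[639.6, -24.9], [659.2, -71.4]] loc [[88.3, 26.6], [89.2, -23.9]]
floorS back corners z20 world [[531.7, -67.7], [548.7, -111.6]] loc [[-27.7, 27.3], [-28.4, -19.8]]
packlabel T z30 world [[540.7, -330.0], [476.6, -331.3], [474.4, -297.2], [540.1, -296.8]] loc [[-117.7, -219.3], [-177.5, -196.6], [-166.8, -164.0], [-105.7, -188.3]]
packlabel S z30 world [[541.4, -294.4], [477.3, -293.4], [477.3, -327.5], [540.8, -326.4]] loc [[-103.6, -186.6], [-162.7, -161.6], [-175.5, -193.2], [-116.2, -216.0]]
packTop S z30 world [[471.1, -328.8], [472.1, -288.6], [549.8, -286.5], [550.5, -332.8]] loc [[-181.7, -192.1], [-165.7, -155.2], [-92.9, -182.4], [-109.6, -225.6]]
pack outline T z30 world [[550.4, -288.3], [551.0, -337.8], [469.2, -335.4], [468.7, -286.3]] loc [[-93.0, -184.3], [-111.0, -230.4], [-185.9, -197.6], [-168.0, -151.8]]
heel edge T z10 world [[461.5, -290.0], [459.9, -331.7]] loc [[-176.0, -152.5], [-193.2, -190.6]]
[[ 540.4 -328.2   29.9]
 [ 476.4 -329.6   29.6]
 [ 474.4 -295.8   28. ]
 [ 540.2 -295.8   29.1]] [0.8 0.9 0.8 0.5]
```

Light estimate: about (573, -81), yaw 22.2°. The lip measures x ≈ 71 and the rocker ≈ -68 about my provisional centre, which both agree on a shift of about +5.5 mm. Pack estimate: (510, -312), yaw ≈ 0, label height ≈ 29.5 (30 expected). Before moving I'll check the tower's extent and the edges of the scene.

Run:
```python
from geo import *
T=r.snapshot("top");S=r.snapshot("side");ct,cs=cam(T),cam(S)
X,e=tri(ct,cs,[(136,206),(205,229),(219,291),(347,302)],[(365,85),(361,222),(341,184),(238,182)]);print(X.round(),e.round(1))
```

```text
[[ 449.   19.  355.]
 [ 459.   23.   18.]
 [ 326.  -18.   40.]
 [ 303. -292.   15.]] [17.3  5.   3.8  1.4]
```

>>> {"fn": "send_path", "kwargs": {"ticks": "0 0 7 210 -87 0 85;0 0 14 420 -174 20 85;0 0 14 420 -174 70 85;0 0 14 420 -174 118 85;0 0 14 420 -174 118 85;0 0 14 420 -174 118 85;0 0 14 420 -174 118 85;0 0 14 420 -174 118 85"}}

```text
time: 1.4
tool_pos: [511.6, -310.0, 79.1]
tcp_rot: [-179.9, 0.0, 0.0]
ft_force: [0.1, -0.5, 0.9]
finger_gap: 84.7
grip_force: 0.0
```

>>> {"fn": "send_path", "kwargs": {"ticks": "0 0 0 -1 2 40 85;0 0 0 -1 2 73 85;0 0 0 -1 2 73 85;0 0 0 -1 2 73 30;0 0 0 -1 2 73 30;0 0 0 -1 2 73 30;0 0 0 -1 2 73 30", "grip_n": 60}}

```text
time: 2.28
tool_pos: [509.5, -314.9, 8.3]
tcp_rot: [180.0, -0.1, -0.1]
ft_force: [-0.4, 0.9, 0.8]
finger_gap: 30.0
grip_force: 0.0
```

Run:
```python
from geo import *
S=r.snapshot("side");T=r.snapshot("top")
cv2.imwrite("pics/grip.png",np.hstack([S["pixels"][0:330,100:470],T["pixels"][60:390,120:490]]))
print(r.sense())
```

```text
{'time': 2.375, 'joint_pos': array([-3.66200115e+01,  1.68565414e+01,  9.53220876e+01,  1.46938037e-03,
        6.77982692e+01,  5.34744895e+01]), 'qd': array([0.04383923, 0.25950348, 0.15434597, 0.04611305, 0.03123015,
       0.0922122 ]), 'joint_efforts': array([-1.60724478e-02, -6.00160503e+01, -4.47210753e+01, -6.93400634e-04,
       -6.49225112e-03,  7.49256571e-06]), 'tool_pos': array([ 509.21608614, -314.649552  ,    7.79294181]), 'tcp_rot': array([ 1.79987344e+02, -1.93743267e-02, -9.50537849e-02]), 'ft_force': array([-0.31983771, -0.4786444 , -0.8037121 ]), 'wrist_torque': array([-0.01168176,  0.01176352,  0.01269653]), 'grip_force': 0.0, 'finger_gap': 30.042268208155768}
```

View pics/grip.png

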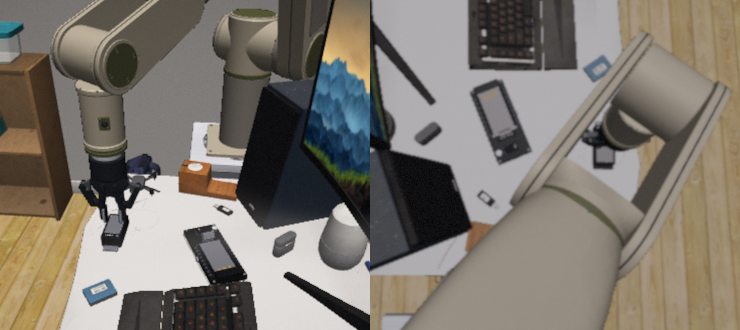

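The gap reads 30 mm with no grip force, so the fingers may have closed off the pack. In the side half the pack is at about (115,230) and the fingers at about (107,205). I'll zoom in.

Run:
```python
from geo import *
S=r.snapshot("side")
cv2.imwrite("pics/gripz.png",cv2.convertScaleAbs(cv2.resize(S["pixels"][165:265,160:280],None,fx=6,fy=6,interpolation=cv2.INTER_CUBIC),alpha=1.8,beta=20))
# where the pack's grasp region and TCP should appear
print(((project(cam(S),np.array([[509.2,-314.6,7.8],[509.2,-314.6,27],[509.2,-299.6,8],[509.2,-329.6,8],[467,-289,30],[467,-335,30],[554,-289,30],[554,-335,30]]))-[160,165])*6).round())
```

```text
[[322. 396.]
 [318. 358.]
 [360. 398.]
 [284. 393.]
 [402. 290.]
 [288. 283.]
 [361. 430.]
 [238. 423.]]
```

View pics/gripz.png

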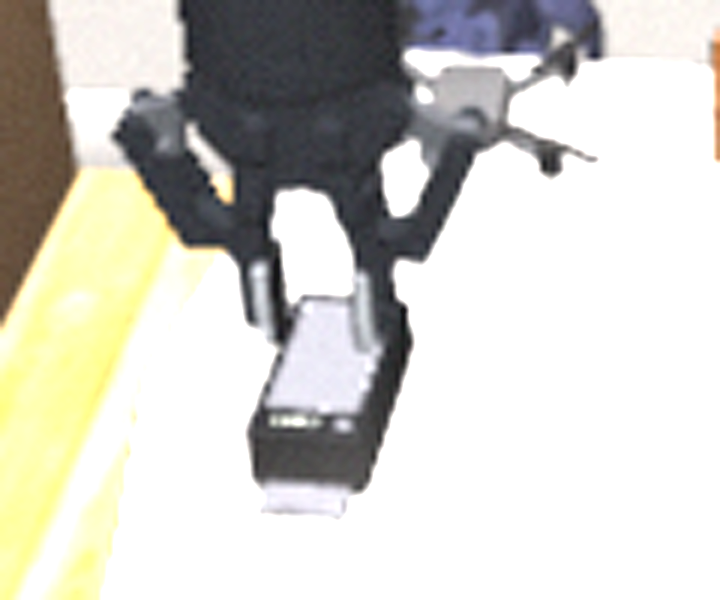

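The zoom shows both pads over the label, tips at about (270,340) and (368,350), where the reported TCP projects to (322,396). The tips look about 20 mm higher than the reported TCP and aren't straddling the pack. I'll check that against the start picture.

Run:
```python
from geo import *
S=r.snapshot("side");c=cam(S)
a=np.radians(13.9);y=np.array([np.sin(a),-np.cos(a),0])
for h in(0,13,20,30):
    P=np.array([144.2,-581.9,197.6+h]); print(h,project(c,np.array([P+42.5*y,P,P-42.5*y])).round(1).tolist())
im=cv2.imread("pics/side0.png")[20:110,80:200]; z=cv2.convertScaleAbs(cv2.resize(im,None,fx=6,fy=6,interpolation=cv2.INTER_CUBIC),alpha=1.6,beta=20); cv2.imwrite("pics/start.png",z)
```

```text
0 [[124.2, 91.7], [140.0, 91.1], [155.7, 90.4]]
13 [[123.2, 87.1], [139.1, 86.5], [154.9, 85.9]]
20 [[122.7, 84.6], [138.7, 84.0], [154.5, 83.4]]
30 [[121.9, 81.0], [138.0, 80.4], [153.8, 79.8]]
```

View pics/start.png

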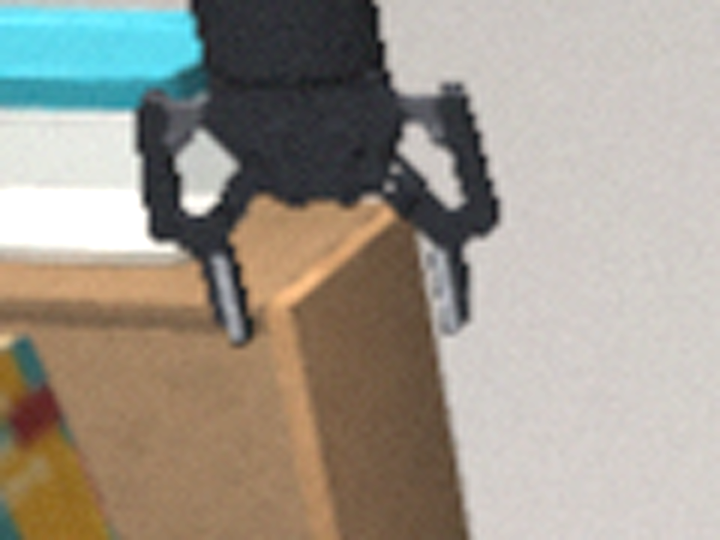

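In the start picture the open tips are at pixels (120,77) and (156,75), against a predicted row of 87. The fingers really end about 20 mm behind the reported TCP. I'll open, go lower in guarded steps (safe even nominally, since open tips stand 13 mm back), then close while watching the force.

>>> {"fn": "send_path", "kwargs": {"ticks": "0 0 0 0 0 0 85;0 0 0 0 0 0 85;0 0 0 0 0 0 85;0 0 0 1 -2 10 85;0 0 0 1 -2 14 85;0 0 0 1 -2 14 85", "grip_n": 60}}

```text
time: 3.22
tool_pos: [509.5, -312.0, -7.5]
tcp_rot: [-179.9, 0.1, -0.1]
ft_force: [0.4, 0.4, 0.4]
finger_gap: 84.8
grip_force: 0.0
```

>>> {"fn": "send_path", "kwargs": {"ticks": "0 0 0 0 0 0 60;0 0 0 0 0 0 60;0 0 0 0 0 0 60;0 0 0 0 0 0 40;0 0 0 0 0 0 40;0 0 0 0 0 0 40", "grip_n": 60}}

```text
time: 3.98
tool_pos: [510.4, -312.8, -5.5]
tcp_rot: [180.0, -0.0, -0.1]
ft_force: [-1.9, 0.5, 6.4]
finger_gap: 41.5
grip_force: 59.7
```

Run:
```python
from geo import *
S=r.snapshot("side")
cv2.imwrite("pics/gripz2.png",cv2.convertScaleAbs(cv2.resize(S["pixels"][165:265,160:280],None,fx=6,fy=6,interpolation=cv2.INTER_CUBIC),alpha=1.8,beta=20))
s=r.sense();print(s["ft_force"],s["wrist_torque"],s["finger_gap"],s["tool_pos"])
```

```text
[-2.65152727  1.05550227  6.13902722] [ 0.24419041  0.42885564 -0.02876186] 40.94255640236504 [ 510.3797128  -312.79066885   -5.52788161]
```

View pics/gripz2.png

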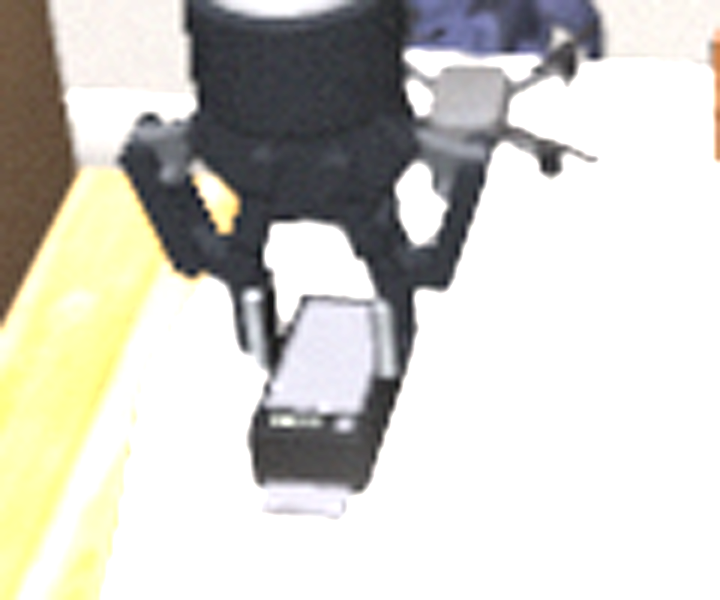

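The pads now straddle the pack but only pinch its upper edge (tips at about (262,362) and (388,375), gap 41). I'll open and go about 12 mm deeper.

>>> {"fn": "send_path", "kwargs": {"ticks": "0 0 0 0 0 0 75;0 0 0 0 0 0 75;0 0 0 0 0 6 75;0 0 0 0 0 12 75;0 0 0 0 0 12 75;0 0 0 0 0 12 75", "grip_n": 60}}

```text
time: 4.78
tool_pos: [510.0, -312.5, -18.7]
tcp_rot: [-180.0, 0.0, -0.1]
ft_force: [0.4, -0.5, 0.1]
finger_gap: 74.9
grip_force: 0.0
```

>>> {"fn": "send_path", "kwargs": {"ticks": "0 0 0 0 0 0 56;0 0 0 0 0 0 56;0 0 0 0 0 0 56;0 0 0 0 0 0 56"}}

```text
time: 5.28
tool_pos: [510.1, -312.6, -18.4]
tcp_rot: [180.0, -0.0, -0.1]
ft_force: [0.8, 0.4, -0.1]
finger_gap: 56.0
grip_force: 0.0
```

>>> {"fn": "send_path", "kwargs": {"ticks": "0 0 0 0 0 0 40;0 0 0 0 0 0 40;0 0 0 0 0 0 40;0 0 0 0 0 0 40"}}

```text
time: 5.78
tool_pos: [510.5, -312.9, -18.0]
tcp_rot: [180.0, -0.0, -0.1]
ft_force: [0.4, -1.3, 5.3]
finger_gap: 44.2
grip_force: 62.4
```

The grip is good (gap 44, 62 N). I'll lift and compute the hooking poses.

>>> {"fn": "send_path", "kwargs": {"ticks": "0 0 0 0 0 -40 40;0 0 0 0 0 -100 40;0 0 0 0 0 -120 40;0 0 0 0 0 -120 40"}}

```text
time: 6.28
tool_pos: [510.9, -313.0, 102.6]
tcp_rot: [179.9, -0.1, -0.1]
ft_force: [0.1, 0.0, -2.0]
finger_gap: 44.6
grip_force: 62.0
```

Create plan.py:
```python
import numpy as np,sys
from scipy.spatial.transform import Rotation as R
from bench import r
L=np.array([572.9,-81.0,0]);LY=22.2
TIP=np.array([-0.2,0.3,-18.])   # tool origin in pack frame: filled from grasp
def toolpose(toe,tilt,yaw=0.):
    """toe in light frame -> tool R,p in world"""
    RL=R.from_euler('z',LY,degrees=True); RP=RL*R.from_euler('ZY',[yaw,tilt],degrees=True)
    o=L+RL.apply(toe)-RP.apply([58,0,0]); return RP*R.from_euler('x',180,degrees=True), o+RP.apply(TIP)
def rel(T,base):
    Rb,pb=base; return (Rb.inv()*T[0]).as_rotvec(degrees=True).round(1),Rb.inv().apply(T[1]-pb).round(1)
def now():
    s=r.sense(); return R.from_euler('xyz',s["tcp_rot"],degrees=True),np.array(s["tool_pos"])
def toe_now():
    Rt,p=now(); RP=Rt*R.from_euler('x',180,degrees=True); RL=R.from_euler('z',LY,degrees=True)
    f=lambda q:RL.inv().apply(p+RP.apply(np.array(q)-TIP)-L).round(1)
    return f([58,0,0]),f([-51,0,0])
```

Run:
```python
from plan import *
b=now();print(r.sense()["finger_gap"],b[1])
for toe,t in(((60,0,80),13.5),((60,0,22),13.5)): print(*rel(toolpose(toe,t),b))
```

```text
44.58999956930538 [ 510.91349949 -313.03725076  102.60023819]
[ -2.5 -13.4 -22.2] [  60.7 -232.1   26.3]
[ -2.5 -13.4 -22.2] [  60.6 -232.2   84.3]
```

>>> {"fn": "send_path", "kwargs": {"ticks": "0 0 0 20 -50 0 40;-1 -5 -7 40 -110 0 40;-2 -9 -15 50 -170 0 40;-2.5 -13.4 -22.2 60.7 -225 15 40;-2.5 -13.4 -22.2 60.7 -232 26 40;-2.5 -13.4 -22.2 60.7 -232 26 40;-2.5 -13.4 -22.2 60.7 -232 26 40"}}

```text
time: 7.15
tool_pos: [570.3, -82.1, 74.8]
tcp_rot: [-179.8, 13.6, 22.1]
ft_force: [0.3, -0.1, -1.7]
finger_gap: 44.6
grip_force: 62.0
```

Run:
```python
from geo import *
from plan import *
print(toe_now(), r.sense()["finger_gap"])
S=r.snapshot("side");T=r.snapshot("top")
c=cam(S)
RL=R.from_euler('z',LY,degrees=True)
print("proj lip ends",((project(c,L+RL.apply([[66,25,33],[66,-25,33],[66,25,29],[66,-25,29],[-32,0,31.5]]))-[240,180])*5).round().tolist())
Rt,p=now();RP=Rt*R.from_euler('x',180,degrees=True)
print("proj tongue toe corners, heel",((project(c,p+RP.apply(np.array([[58,17,0],[58,-17,0],[44,23,30],[44,-23,30],[44,23,0]])-TIP))-[240,180])*5).round().tolist())
cv2.imwrite("pics/hover.png",cv2.convertScaleAbs(cv2.resize(S["pixels"][180:300,240:400],None,fx=5,fy=5,interpolation=cv2.INTER_CUBIC),alpha=1.7,beta=20))
```

```text
(array([58. , -0.5, 78.6]), array([-48. ,  -0.3, 104.2])) 44.57401089138143
proj lip ends [[484.0, 425.0], [372.0, 450.0], [483.0, 432.0], [371.0, 457.0], [341.0, 291.0]]
proj tongue toe corners, heel [[467.0, 332.0], [389.0, 349.0], [482.0, 257.0], [374.0, 279.0], [468.0, 302.0]]
```

View pics/hover.png

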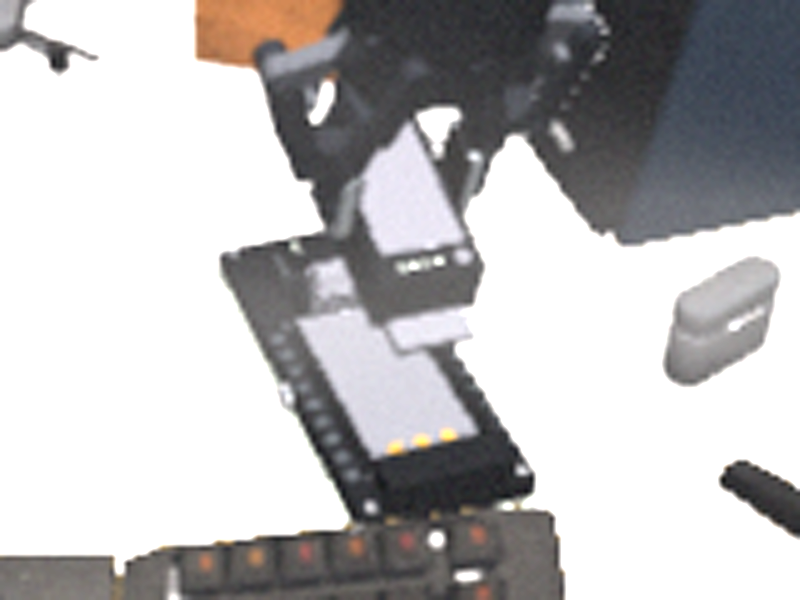

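The hover picture shows the pack tilted toe-down over the bay, with the tongue corners at about (403,352) and (472,335), slightly right of where I predicted. I'll measure the lateral offset from masks.

Run:
```python
from geo import *
from plan import *
np.set_printoptions(precision=1,suppress=True)
S=r.snapshot("side");c=cam(S)
im=cv2.resize(S["pixels"][180:300,240:400],None,fx=5,fy=5,interpolation=cv2.INTER_CUBIC);g=cv2.cvtColor(im,cv2.COLOR_BGR2GRAY)
RL=R.from_euler('z',LY,degrees=True)
full=lambda q:(np.array(q,float)+.5)/5-.5+[240,180]
loc=lambda q,z:RL.inv().apply(onplane(c,full(q),z)-L)[:,:2]
# row scans: edges along light-y lines through tongue and floor
def scan(pt,z,span=45):
    y=np.arange(-span,span,.25); W=L+RL.apply(np.c_[np.full_like(y,pt),y,np.full_like(y,z)])
    uv=((project(c,W)-[240,180]+.5)*5-.5).astype(np.float32); v=cv2.remap(g,uv[None,:,0],uv[None,:,1],cv2.INTER_LINEAR)[0].astype(float)
    d=np.diff(cv2.GaussianBlur(v[None],(9,1),0)[0]); k=[i for i in range(3,len(d)-3) if abs(d[i])>2.5 and abs(d[i])==max(abs(d[i-3:i+4]))]
    return [(float(y[i]),round(float(d[i]),1)) for i in k]
for x,z in((57,79),(54,80),(51,81)): print("tongue",x,scan(x,z+3))
for x in(30,40,50,58): print("floor",x,scan(x,20))
for x in(80,): print("wall",x,scan(x,33))
```

```text
tongue 57 [(-18.5, -3.6), (-15.25, 3.4), (17.25, 6.4)]
tongue 54 [(-19.0, -2.9), (-18.75, -2.9), (-15.0, 3.2), (18.0, 5.0)]
tongue 51 [(-18.75, -3.5), (-18.5, -3.5), (-15.5, 3.9), (17.75, 5.0)]
floor 30 [(-42.0, -9.9), (-38.0, 3.0), (-21.5, 5.6), (26.75, -6.3), (38.75, 9.8)]
floor 40 [(-42.75, -12.6), (-36.75, 3.1), (-21.5, 7.0), (27.25, -6.7), (39.0, 10.4)]
floor 50 [(-42.5, -9.9), (-21.25, 6.4), (27.5, -7.0), (39.25, 12.0)]
floor 58 [(-43.5, -9.7), (-41.75, -8.8), (39.5, 12.2)]
wall 80 [(32.75, 13.3)]
```

Lateral error is within about 1 mm. Descending to just in front of the lip.

Run:
```python
from plan import *
b=now()
for toe in((60,0,40),(60,0,23),(70,0,22)): print(*rel(toolpose(toe,13.5),b))
```

```text
[-0.1 -0.  -0.1] [10.5 -0.8 38.8]
[-0.1 -0.  -0.1] [14.5 -0.8 55.3]
[-0.1 -0.  -0.1] [24.4 -0.8 53.9]
```

>>> {"fn": "send_path", "kwargs": {"ticks": "0 0 0 5 -0.5 20 40;0 0 0 10 -0.5 39 40;0 0 0 12 -0.5 48 40;0 0 0 14 -0.5 54.5 40;0 0 0 14 -0.5 54.5 40"}}

```text
time: 7.92
tool_pos: [571.4, -79.6, 18.6]
tcp_rot: [-179.8, 13.6, 22.3]
ft_force: [0.5, -0.3, -2.5]
finger_gap: 44.6
grip_force: 62.0
```

```bash
python3 -c "
from plan import *
print(toe_now(),r.sense()['wrist_torque'])"
```

```text
(array([59.9,  1.6, 22.4]), array([-46. ,   1.5,  48. ])) [ 0.15742449 -0.08713268 -0.02430229]
```

>>> {"fn": "send_path", "kwargs": {"ticks": "0 0 0 3 0.5 -0.7 40;0 0 0 6 0.5 -1.2 40;0 0 0 9 0.5 -1.8 40;0 0 0 9 0.5 -1.8 40"}}

```text
time: 8.43
tool_pos: [580.6, -76.6, 18.7]
tcp_rot: [-179.9, 13.5, 22.2]
ft_force: [0.4, -0.2, -4.3]
finger_gap: 44.3
grip_force: 61.8
```

```bash
python3 -c "
from plan import *
print(toe_now(),r.sense()['wrist_torque'])"
```

```text
(array([69.6,  0.8, 22.6]), array([-36.4,   0.8,  48.1])) [ 0.00744999 -0.17746515 -0.02839203]
```

Fz grew by about 2 N, so the tongue is brushing the lip's underside. I'll lower it about 1 mm and push on until I feel the end wall.

>>> {"fn": "send_path", "kwargs": {"ticks": "0 0 0 0 0 1 40;0 0 0 2 0 0.8 40;0 0 0 2 0 0.8 40"}}

```text
time: 8.8
tool_pos: [581.9, -76.1, 17.8]
tcp_rot: [-179.9, 13.6, 22.2]
ft_force: [-2.2, -1.2, -1.1]
finger_gap: 44.5
grip_force: 62.1
```

>>> {"fn": "send_path", "kwargs": {"ticks": "0 0 0 2 0 -0.4 40;0 0 0 3 0 -0.6 40;0 0 0 3 0 -0.6 40"}}

```text
time: 9.18
tool_pos: [582.3, -76.0, 17.6]
tcp_rot: [-179.8, 13.9, 22.2]
ft_force: [-11.1, -4.8, 4.6]
finger_gap: 44.2
grip_force: 62.4
```

```bash
python3 -c "
from plan import *
print(toe_now(),r.sense()['wrist_torque'])"
```

```text
(array([71.4,  0.7, 21.1]), array([-34.4,   0.7,  47.2])) [-0.80703308  2.00541986  0.17386994]
```

The 12 N opposing force means the tongue is against the end wall (x = 74), so the light sits about 2.6 mm short of my estimate along its x. I'll correct the frame, back off 1 mm and swing the heel down toward the latch while still gripping.

```bash
sed -i 's/^L=.*/L=np.array([570.5,-82.0,0])/' plan.py
```

Run:
```python
from plan import *
print(toe_now())
b=now()
for toe,t in(((73,.7,20.5),11),((73,.7,20.5),9)): print(*rel(toolpose(toe,t),b))
```

```text
Traceback (most recent call last):
  File "plan.py", line 15, in toe_now
    Rt,p=now(); RP=Rt*R.from_euler('x',180,degrees=True); RL=R.from_euler('z',LY,degrees=True)
                                                                              ^^
NameError: name 'LY' is not defined. Did you mean: 'L'?
```

```bash
sed -i 's/^L=.*/L=np.array([570.5,-82.0,0]);LY=22.2/' plan.py
```

Run:
```python
from plan import *
print(toe_now())
b=now()
for toe,t in(((73,.7,20.5),11),((73,.7,20.5),9)): print(*rel(toolpose(toe,t),b))
```

```text
(array([74. ,  0.7, 21.1]), array([-31.8,   0.7,  47.2]))
[-0.2  2.9  0. ] [0.1 0.  3.7]
[-0.2  4.9 -0. ] [0.9 0.1 5.7]
```

>>> {"fn": "send_path", "kwargs": {"ticks": "0 1.5 0 -1.5 0 1.6 40;0 2.9 0 -1.5 0 3.3 40;0 2.9 0 -1.5 0 3.3 40"}}

```text
time: 9.55
tool_pos: [582.5, -75.7, 14.7]
tcp_rot: [-179.9, 10.6, 22.2]
ft_force: [-2.9, -0.1, -2.5]
finger_gap: 44.6
grip_force: 61.9
```

>>> {"fn": "send_path", "kwargs": {"ticks": "0 1 0 0.3 0 1 40;0 2 0 0.6 0 2 40;0 2 0 0.6 0 2 40"}}

```text
time: 9.93
tool_pos: [582.9, -75.6, 12.6]
tcp_rot: [-179.9, 8.6, 22.2]
ft_force: [-2.0, -0.6, -1.9]
finger_gap: 44.6
grip_force: 62.0
```

```bash
python3 -c "
from plan import *
print(toe_now(),r.sense()['wrist_torque'])"
```

```text
(array([74.2,  0.9, 21.7]), array([-33.6,   0.8,  38. ])) [0.07786005 0.36030581 0.03135406]
```

Now release and retract along the tool axis.

>>> {"fn": "send_path", "kwargs": {"ticks": "0 0 0 0 0 0 85;0 0 0 0 0 0 85;0 0 0 0 0 0 85;0 0 0 0 0 -10 85;0 0 0 0 0 -50 85;0 0 0 0 0 -100 85;0 0 0 0 0 -100 20"}}

```text
time: 10.8
tool_pos: [601.5, -70.6, 118.1]
tcp_rot: [179.8, 8.1, 22.2]
ft_force: [0.8, 0.1, -0.4]
finger_gap: 69.4
grip_force: 0.0
```

Run:
```python
from plan import *
b=now(); RL=R.from_euler('z',LY,degrees=True)
T=RL*R.from_euler('x',180,degrees=True)
for z in(100,50):print(*rel((T,L+RL.apply([-22,0,z])),b))
from geo import *
S=r.snapshot("side");T=r.snapshot("top")
cv2.imwrite("pics/rel.png",np.hstack([cv2.resize(S["pixels"][180:300,240:360],None,fx=3.3,fy=4,interpolation=cv2.INTER_CUBIC),cv2.resize(T["pixels"][120:240,200:320],None,fx=3.3,fy=4,interpolation=cv2.INTER_CUBIC)]))
```

```text
[0.2 8.1 0. ] [-51.9  -1.2  25.7]
[0.2 8.1 0. ] [-44.8  -1.4  75.2]
```

View pics/rel.png

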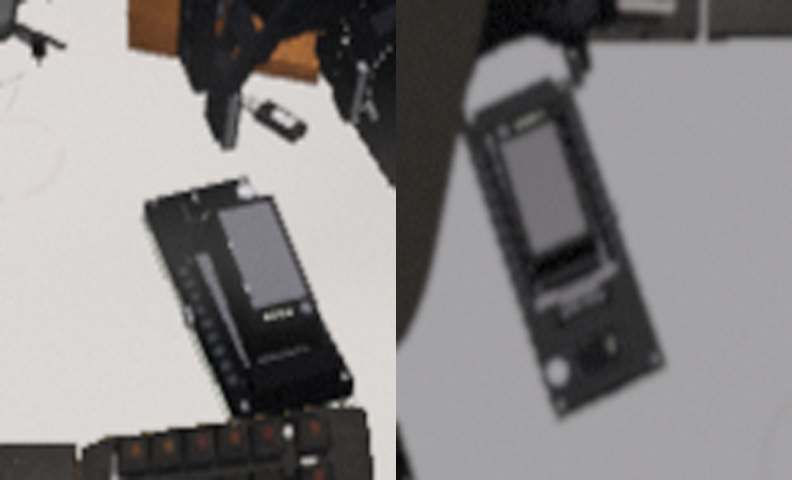

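The release picture shows the pack hooked under the lip with its heel resting on the latch, aligned between the rails: side half at about (265,250), top half at about (545,185). That was my 10th picture, so from here I go by numbers and force. Next I shut the fingers and press the heel.

>>> {"fn": "send_path", "kwargs": {"ticks": "0 4 0 -25 -1 0 0;0 8.1 0 -50 -1.3 20 0;0 8.1 0 -48 -1.3 45 0;0 8.1 0 -48 -1.3 50 0;0 8.1 0 -48 -1.3 50 0;0 8.1 0 -48 -1.3 50 0"}}

```text
time: 11.65
tool_pos: [546.7, -89.6, 70.1]
tcp_rot: [-179.9, 0.5, 22.2]
ft_force: [-0.4, -0.2, -0.3]
finger_gap: -0.1
grip_force: 0.0
```

>>> {"fn": "send_path", "kwargs": {"ticks": "0 0 0 0 0 10 0;0 0 0 0 0 16 0;0 0 0 0 0 20 0;0 0 0 0 0 20 0"}}

```text
time: 12.15
tool_pos: [545.0, -89.6, 48.6]
tcp_rot: [-179.8, 0.6, 22.2]
ft_force: [-0.6, 0.3, -0.6]
finger_gap: -0.1
grip_force: 0.0
```

>>> {"fn": "send_path", "kwargs": {"ticks": "0 0 0 4 0 3 0;0 0 0 4 0 6 0;0 0 0 4 0 6 0"}}

```text
time: 12.52
tool_pos: [548.8, -88.1, 42.8]
tcp_rot: [-179.8, 0.6, 22.2]
ft_force: [-1.3, 0.4, 1.3]
finger_gap: -0.2
grip_force: 0.0
```

>>> {"fn": "send_path", "kwargs": {"ticks": "0 0 0 0 0 3 0;0 0 0 0 0 5 0;0 0 0 0 0 5 0"}}

```text
time: 12.9
tool_pos: [548.7, -88.1, 37.9]
tcp_rot: [-179.8, 0.6, 22.2]
ft_force: [0.3, -0.4, -0.7]
finger_gap: -0.2
grip_force: 0.0
```

```bash
python3 -c "
from geo import *
from plan import *
S=r.snapshot('side');c=cam(S);s=r.sense();print(s['tool_pos'],s['ft_force'])"
```

```text
[548.8505515  -88.17066816  38.06300533] [-0.54557844 -0.57051675 -0.43415188]
```

>>> {"fn": "send_path", "kwargs": {"ticks": "0 0 0 0 0 2 0;0 0 0 0 0 4 0;0 0 0 0 0 4 0"}}

```text
time: 13.32
tool_pos: [548.7, -88.1, 33.9]
tcp_rot: [-179.8, 0.6, 22.2]
ft_force: [-0.4, -0.3, -0.2]
finger_gap: 0.1
grip_force: 0.0
```

>>> {"fn": "send_path", "kwargs": {"ticks": "0 0 0 0 0 2 0;0 0 0 0 0 4 0;0 0 0 0 0 4 0"}}

```text
time: 13.7
tool_pos: [549.1, -88.7, 31.1]
tcp_rot: [-179.9, 0.5, 22.2]
ft_force: [-4.0, -1.3, 7.2]
finger_gap: 0.3
grip_force: 3.9
```

Contact at z ≈ 31.5. Pressing on in steps.

>>> {"fn": "send_path", "kwargs": {"ticks": "0 0 0 0 0 2 0;0 0 0 0 0 4 0;0 0 0 0 0 4 0"}}

```text
time: 14.08
tool_pos: [548.7, -89.6, 28.6]
tcp_rot: [-180.0, 0.6, 22.2]
ft_force: [-13.6, -2.8, 22.4]
finger_gap: -0.4
grip_force: 11.1
```

>>> {"fn": "send_path", "kwargs": {"ticks": "0 0 0 0 0 2 0;0 0 0 0 0 4 0;0 0 0 0 0 4 0"}}

```text
time: 14.45
tool_pos: [548.5, -88.1, 21.7]
tcp_rot: [-179.8, 0.6, 22.2]
ft_force: [0.3, 0.0, -0.0]
finger_gap: 0.1
grip_force: 0.0
```

>>> {"fn": "send_path", "kwargs": {"ticks": "0 0 0 0 0 2 0;0 0 0 0 0 3 0;0 0 0 0 0 3 0"}}

```text
time: 14.82
tool_pos: [548.6, -88.2, 19.0]
tcp_rot: [-179.9, 0.6, 22.2]
ft_force: [-2.1, 0.1, 1.5]
finger_gap: -0.2
grip_force: 0.9
```

The force peaked at 22 N and then vanished, so the latch snapped. One more firm press to confirm it's seated.

>>> {"fn": "send_path", "kwargs": {"ticks": "0 0 0 0 0 1.5 0;0 0 0 0 0 3 0;0 0 0 0 0 3 0"}}

```text
time: 15.2
tool_pos: [549.0, -88.2, 17.3]
tcp_rot: [-179.9, 0.5, 22.2]
ft_force: [-6.4, 0.3, 11.9]
finger_gap: -0.1
grip_force: 5.8
```

>>> {"fn": "send_path", "kwargs": {"ticks": "0 0 0 0 0 1 0;0 0 0 0 0 2 0;0 0 0 0 0 2 0"}}

```text
time: 15.58
tool_pos: [549.1, -88.3, 17.2]
tcp_rot: [-179.9, 0.5, 22.2]
ft_force: [-15.3, 2.7, 27.8]
finger_gap: 0.0
grip_force: 14.3
```

>>> {"fn": "send_path", "kwargs": {"ticks": "0 0 0 0 0 -20 0;0 0 0 0 0 -70 0;0 0 0 0 0 -70 0"}}

```text
time: 15.95
tool_pos: [553.4, -89.0, 89.6]
tcp_rot: [179.8, 0.1, 22.2]
ft_force: [0.9, 0.5, -0.1]
finger_gap: 0.1
grip_force: 0.0
```

The press hit a hard stop at 28 N and the arm is clear. I'll check the seated label against its prediction in the side view and work out the rocker move.

Run:
```python
from geo import *
from plan import *
RL=R.from_euler('z',LY,degrees=True);b=now()
print(*rel((RL*R.from_euler('x',180,degrees=True),L+RL.apply([-73,-19,30])),b))
for n in("side","top"):
    S=r.snapshot(n);c=cam(S)
    for ox in(14,):
        for tilt in(0,4): 
            RP=R.from_euler('y',tilt,degrees=True); o=np.array([72,0,20])-RP.apply([58,0,0])
            W=L+RL.apply(o+RP.apply([[30,17,30],[30,-17,30],[-35,-17,30],[-35,17,30]])); print(n,tilt,project(c,W).round(1).tolist())
    o=np.array([225,120]) if n=="top" else np.array([280,200])
    I=cv2.resize(S["pixels"][o[1]:o[1]+110,o[0]:o[0]+80],None,fx=5,fy=5,interpolation=cv2.INTER_CUBIC);g=cv2.cvtColor(I,cv2.COLOR_BGR2GRAY)
    m=cv2.morphologyEx(cv2.inRange(g,80,150),cv2.MORPH_OPEN,np.ones((15,15)))
    for q in cv2.findContours(m,cv2.RETR_EXTERNAL,cv2.CHAIN_APPROX_NONE)[0]:
        if cv2.contourArea(q)>4000: print(n,cv2.contourArea(q),((cv2.approxPolyDP(cv2.convexHull(q),10,True)[:,0]+.5)/5-.5+o).round(1).tolist())
```

```text
[0.2 0.1 0. ] [-54.4  18.8  59.8]
side 0 [[329.2, 251.9], [314.0, 255.2], [302.8, 235.6], [317.3, 232.7]]
side 4 [[329.7, 251.9], [314.4, 255.2], [303.3, 234.0], [317.9, 231.1]]
side 9137.5 [[304.4, 236.2], [319.0, 234.0], [330.2, 254.2], [314.6, 256.6]]
top 0 [[233.0, 159.9], [247.6, 154.2], [258.5, 181.1], [243.8, 186.9]]
top 4 [[232.6, 158.7], [247.2, 153.1], [258.0, 179.5], [243.1, 185.3]]
top 51943.5 [[265.0, 119.6], [230.2, 229.4], [224.6, 229.4], [224.6, 135.0], [241.8, 119.6]]
```

The side view is close to flat but leaves the tilt uncertain by about 2°. The rocker must only come after the latch step, so I'll swing the arm aside for a clear top view and triangulate the label.

>>> {"fn": "send_path", "kwargs": {"ticks": "0 0 0 -20 60 -10 0;0 0 0 -40 120 -10 0;0 0 0 -60 180 -10 0;0 0 0 -80 230 -10 0;0 0 0 -80 230 -10 0"}}

```text
time: 16.68
tool_pos: [560.5, -335.1, 92.2]
tcp_rot: [-179.8, 0.7, 21.9]
ft_force: [1.0, 0.1, 0.9]
finger_gap: -0.0
grip_force: 0.0
```

Run:
```python
from geo import *
from plan import *
np.set_printoptions(precision=1,suppress=True)
RL=R.from_euler('z',LY,degrees=True); Q={};C={}
for n in("side","top"):
    S=r.snapshot(n);C[n]=cam(S);cv2.imwrite(f"pics/{n}_seated.png",S["pixels"])
    o=np.array([222,125]) if n=="top" else np.array([280,200])
    I=cv2.resize(S["pixels"][o[1]:o[1]+80,o[0]:o[0]+80],None,fx=5,fy=5,interpolation=cv2.INTER_CUBIC);g=cv2.cvtColor(I,cv2.COLOR_BGR2GRAY)
    m=cv2.morphologyEx(cv2.inRange(g,80,150),cv2.MORPH_OPEN,np.ones((15,15)))
    for q in cv2.findContours(m,cv2.RETR_EXTERNAL,cv2.CHAIN_APPROX_NONE)[0]:
        if 4000<cv2.contourArea(q)<20000:
            h=((cv2.approxPolyDP(cv2.convexHull(q),12,True)[:,0]+.5)/5-.5+o); print(n,cv2.contourArea(q),h.tolist())
            if len(h)==4: Q[n]=h
# order: by world x/y cast at z=50 in light frame
f=lambda n:(lambda P:Q[n][[np.argmin(np.linalg.norm(P-np.array(t),axis=1)) for t in((44,17),(44,-17),(-21,-17),(-21,17))]])(RL.inv().apply(onplane(C[n],Q[n],50)-L)[:,:2])
if len(Q)==2:
    X,e=tri(C["top"],C["side"],f("top"),f("side"));print(RL.inv().apply(X-L),e)
```

```text
side 9187.0 [[304.4, 236.2], [319.0, 234.0], [330.2, 254.2], [314.6, 256.4]]
top 10441.5 [[301.4, 176.0], [301.4, 204.4], [278.0, 204.4], [294.8, 175.8]]
top 15371.0 [[241.8, 149.4], [249.8, 154.2], [259.4, 177.8], [246.6, 186.0], [241.2, 182.6], [232.2, 161.4], [231.8, 153.2]]
[[ 10.5 -41.2  37.4]
 [ -1.6 -53.4  21.1]
 [-66.9 -18.6  12.8]
 [-57.6  -4.9  25. ]] [33.2 25.2 10.4 18.2]
```

Create scan.py:
```python
from geo import *
from plan import *
C={n:cam(r.snapshot(n)) for n in("side","top")}
def edges(pic,n,org,yaw,z,ys):
    RL=R.from_euler('z',yaw,degrees=True); g=cv2.cvtColor(cv2.imread(pic),cv2.COLOR_BGR2GRAY); out=[]
    for y in ys:
        x=np.arange(-60,50,.5); W=np.array(org)+RL.apply(np.c_[x,np.full_like(x,y),np.full_like(x,z)])
        uv=project(C[n],W).astype(np.float32); v=cv2.GaussianBlur(cv2.remap(g,uv[None,:,0],uv[None,:,1],cv2.INTER_CUBIC),(9,1),0)[0].astype(float)
        i=np.searchsorted(x,-5); t=80
        lo=i-np.argmax(v[i::-1]<t); hi=i+np.argmax(v[i:]<t)
        f=lambda a,b:x[a]+(t-v[a])/(v[b]-v[a])*(x[b]-x[a])
        out.append((f(lo,lo+1),f(hi,hi-1)))
    return np.median(out,0)
def height(pre,org,yaw,z):
    res=[]
    E={n:edges(f"pics/{n}{pre}.png",n,org,yaw,z,np.arange(-10,10.1,2)) for n in C}
    D={}
    d=np.array([np.cos(np.radians(yaw)),np.sin(np.radians(yaw)),0])
    for k in(0,1):
        s={}
        for n in C:
            P=np.array(org)+d*E[n][k]+[0,0,z]; ray=C[n][1][:3,3]-P; s[n]=(E[n][k],(ray@d)/ray[2])
        dz=(s["top"][0]-s["side"][0])/(s["side"][1]-s["top"][1]); res.append((s["top"][0]+dz*s["top"][1],z+dz))
    return np.round(res,1).tolist(),E
```

Run:
```python
from scan import *
RL=R.from_euler('z',LY,degrees=True)
print("initial",height("0",[510.3,-312.3,0],0,30))
print("seated",height("_seated",L+RL.apply([14,0,0]),LY,50))
```

```text
initial ([[-37.1, 28.7], [32.4, 29.8]], {'side': array([-35.4  ,  32.625]), 'top': array([-37.28571429,  32.3       ])})
seated ([[-35.0, 48.6], [42.5, 56.7]], {'side': array([-33.5       ,  36.04545455]), 'top': array([-35.375 ,  44.8125])})scan.py:11: RuntimeWarning: divide by zero encountered in scalar divide
  f=lambda a,b:x[a]+(t-v[a])/(v[b]-v[a])*(x[b]-x[a])
```

At the label's heel end the two views give 48.6 mm, against 28.7 when the pack lay on the desk. That's a 20 mm rise, so the heel is on the bay floor and latched. Now the rocker.

Run:
```python
from plan import *
RL=R.from_euler('z',LY,degrees=True);b=now()
for z in(50,8): print(*rel((RL*R.from_euler('x',180,degrees=True),L+RL.apply([-73,-19,z])),b))
```

```text
[-0.3  0.6  0. ] [  29.2 -207.    43.8]
[-0.3  0.6  0. ] [  29.6 -206.8   85.8]
```

>>> {"fn": "send_path", "kwargs": {"ticks": "0 0 0 9 -60 0 0;0 0 0 18 -120 0 0;0 0 0 27 -180 0 0;0 0.5 0 29 -207 20 0;0 0.5 0 29 -207 60 0;0 0.5 0 29.5 -207 84 0;0 0.5 0 29.5 -207 84 0;0 0.5 0 29.5 -207 84 0"}}

```text
time: 17.88
tool_pos: [511.3, -128.1, 11.7]
tcp_rot: [-179.9, -0.0, 22.3]
ft_force: [0.9, -0.4, -0.2]
finger_gap: -0.1
grip_force: 0.0
```

>>> {"fn": "send_path", "kwargs": {"ticks": "0 0 0 0 0 4 0;0 0 0 0 0 8 0;0 0 0 0 0 10 0;0 0 0 0 0 10 0"}}

```text
time: 18.38
tool_pos: [510.4, -128.6, 0.4]
tcp_rot: [-179.8, 0.1, 22.2]
ft_force: [-0.5, -0.3, 0.3]
finger_gap: 0.1
grip_force: 0.0
```

Contact is expected near -5, with the on stop near -10. Small guarded steps from here.

>>> {"fn": "send_path", "kwargs": {"ticks": "0 0 0 0 0 2 0;0 0 0 0 0 4 0;0 0 0 0 0 4 0"}}

```text
time: 18.75
tool_pos: [510.4, -128.5, -3.6]
tcp_rot: [-179.8, 0.1, 22.2]
ft_force: [0.4, 0.9, -0.9]
finger_gap: 0.0
grip_force: 0.0
```

>>> {"fn": "send_path", "kwargs": {"ticks": "0 0 0 0 0 1.5 0;0 0 0 0 0 3 0;0 0 0 0 0 3 0"}}

```text
time: 19.12
tool_pos: [510.8, -128.7, -6.4]
tcp_rot: [-179.9, 0.0, 22.2]
ft_force: [-0.1, -0.6, -1.0]
finger_gap: -0.1
grip_force: 0.4
```

>>> {"fn": "send_path", "kwargs": {"ticks": "0 0 0 0 0 1.5 0;0 0 0 0 0 2 0;0 0 0 0 0 2 0"}}

```text
time: 19.5
tool_pos: [511.0, -128.8, -8.1]
tcp_rot: [-179.9, 0.0, 22.2]
ft_force: [1.2, -2.4, 1.8]
finger_gap: -0.0
grip_force: 1.4
```

>>> {"fn": "send_path", "kwargs": {"ticks": "0 0 0 0 0 1.5 0;0 0 0 0 0 2 0;0 0 0 0 0 2 0"}}

```text
time: 19.88
tool_pos: [511.1, -129.1, -10.1]
tcp_rot: [-179.9, 0.0, 22.2]
ft_force: [2.4, -5.4, 1.3]
finger_gap: -0.1
grip_force: 2.8
```

>>> {"fn": "send_path", "kwargs": {"ticks": "0 0 0 0 0 1.5 0;0 0 0 0 0 2 0;0 0 0 0 0 2 0"}}

```text
time: 20.25
tool_pos: [511.2, -129.3, -12.0]
tcp_rot: [-180.0, 0.0, 22.2]
ft_force: [3.0, -5.2, 2.6]
finger_gap: 0.1
grip_force: 3.1
```

>>> {"fn": "send_path", "kwargs": {"ticks": "0 0 0 0 0 1 0;0 0 0 0 0 1.5 0;0 0 0 0 0 1.5 0"}}

```text
time: 20.62
tool_pos: [511.3, -129.4, -13.3]
tcp_rot: [-180.0, 0.0, 22.2]
ft_force: [0.7, -5.9, 4.0]
finger_gap: -0.1
grip_force: 4.5
```

The side force points along the light's -y, so the fingers are rubbing the rocker's end face and sit too far out. I'll lift, shift 8 mm inward and press again.

>>> {"fn": "send_path", "kwargs": {"ticks": "0 0 0 0 0 -14 0;0 0 0 0 -7 -14 0;0 0 0 0 -7 -9 0;0 0 0 0 -7 -9 0"}}

```text
time: 21.12
tool_pos: [507.1, -121.5, -5.9]
tcp_rot: [-179.8, 0.1, 22.2]
ft_force: [0.1, -0.8, 0.1]
finger_gap: -0.1
grip_force: 0.0
```

>>> {"fn": "send_path", "kwargs": {"ticks": "0 0 0 0 0 2 0;0 0 0 0 0 3 0;0 0 0 0 0 3 0"}}

```text
time: 21.5
tool_pos: [507.8, -122.2, -8.0]
tcp_rot: [-179.9, 0.1, 22.2]
ft_force: [-1.5, -1.1, 1.6]
finger_gap: -0.1
grip_force: 1.2
```

>>> {"fn": "send_path", "kwargs": {"ticks": "0 0 0 0 0 1.5 0;0 0 0 0 0 2.5 0;0 0 0 0 0 2.5 0"}}

```text
time: 21.88
tool_pos: [508.0, -122.5, -9.0]
tcp_rot: [-179.9, 0.1, 22.2]
ft_force: [-9.6, -0.8, 17.9]
finger_gap: -0.1
grip_force: 8.3
```

>>> {"fn": "send_path", "kwargs": {"ticks": "0 0 0 0 0 1.5 0;0 0 0 0 0 1.5 0"}}

```text
time: 22.12
tool_pos: [508.2, -122.5, -9.3]
tcp_rot: [-179.9, 0.1, 22.2]
ft_force: [-15.4, 0.3, 30.3]
finger_gap: 0.1
grip_force: 14.0
```

>>> {"fn": "send_path", "kwargs": {"ticks": "0 0 0 0 0 -30 0;0 0 0 0 0 -90 0;0 0 0 -20 60 -90 0;0 0 0 -40 120 -90 0;0 0 0 -60 180 -90 0;0 0 0 -80 230 -90 0;0 0 0 -80 230 -90 0"}}

```text
time: 23.0
tool_pos: [520.0, -369.2, 76.8]
tcp_rot: [-179.9, 0.1, 22.0]
ft_force: [-0.4, 0.4, -1.2]
finger_gap: 0.2
grip_force: 0.0
```

Run:
```python
from scan import *
RL=R.from_euler('z',LY,degrees=True)
for n in C: cv2.imwrite(f"pics/{n}_on.png",r.snapshot(n)["pixels"])
print("seated",height("_on",L+RL.apply([14,0,0]),LY,50))
# bar's bright spot before/after
for pre in("0","_seated","_on"):
    P=[]
    for n,z in(("top",26),("side",26)):
        p0=project(C[n],(L+RL.apply([-73,-10,z]))[None])[0]; im=cv2.imread(f"pics/{n}{pre}.png"); o=(p0-8).astype(int)
        g=cv2.resize(cv2.cvtColor(im[o[1]:o[1]+17,o[0]:o[0]+17],cv2.COLOR_BGR2GRAY),None,fx=8,fy=8,interpolation=cv2.INTER_CUBIC)
        k=np.unravel_index(g[24:112,24:112].argmax(),(88,88)); uv=(np.array([k[1]+24,k[0]+24])+.5)/8-.5+o; P.append(uv); print(pre,n,uv.round(1),g[24:112,24:112].max(),end=" ")
    X,e=tri(C["top"],C["side"],P[0],P[1]);print(X.round(1),RL.inv().apply(X-L).round(1),e.round(1))
```

```text
seated ([[-34.8, 48.4], [42.5, 56.7]], {'side': array([-33.        ,  35.95454545]), 'top': array([-35.1875,  44.75  ])})
0 top [264.7 205.7] 90 0 side [294.3 225.4] 220 [[ 506.5 -122.4   36.4]] [[-74.5 -13.2  36.4]] [1.6]
_seated top [264.6 205.6] 102 _seated side [293.9 225.6] 226 [[ 506.8 -122.7   36.3]] [[-74.3 -13.6  36.3]] [1.9]
_on top [265.7 205.6] 105 _on side [300.6 224.6] 225 [[ 506.1 -116.4   39.2]] [[-72.6  -7.5  39.2]] [2.2]
```

Run:
```python
from scan import *
RL=R.from_euler('z',LY,degrees=True)
for pre in("_seated","_on"):
    P=[]
    for n,p in(("top",(264.7,205.8)),("side",(299.2,229.5))):
        g=cv2.cvtColor(cv2.imread(f"pics/{n}{pre}.png"),cv2.COLOR_BGR2GRAY).astype(float)
        x,y=np.round(p).astype(int); w=g[y-4:y+5,x-4:x+5]; print(pre,n); print(w.astype(int))
```

```text
_seated top
[[ 50  49  45  45  42  47  50  48  51]
 [ 47  46  50  56  57  49  49  51  51]
 [ 39  44  61  78  81  63  52  53  55]
 [ 35  42  63  89  95  72  52  57  58]
 [ 30  40  60  91 100  76  51  52  54]
 [ 30  35  51  80  89  70  47  45  52]
 [ 30  35  38  54  61  51  43  43  48]
 [ 31  31  31  34  35  38  42  43  48]
 [ 32  33  35  34  40  41  46  47  48]]
_seated side
[[222 222 209 195 193 189 185 143  97]
 [187 185 144 102  85  53  41  42  43]
 [ 50  40  40  93  82  40  41  42  42]
 [ 40  37  41 114 114  55  45  42  42]
 [ 48  42  41  58  80  68  46  47  46]
 [ 58  53  41  45  47  45  46  44  47]
 [ 64  60  46  43  46  44  43  63  78]
 [ 56  65  57  48  48  50  68  90 115]
 [ 49  67  67  56  56  53  94  86 104]]
_on top
[[ 50  47  47  47  49  52  50  48  48]
 [ 45  44  46  51  58  63  56  51  48]
 [ 43  38  46  58  81  85  69  55  50]
 [ 40  37  45  68  92  99  77  61  54]
 [ 38  37  42  63  94 102  82  55  53]
 [ 33  38  40  53  79  90  74  56  52]
 [ 39  35  37  41  56  63  53  49  48]
 [ 36  36  34  33  37  39  42  45  49]
 [ 27  35  37  39  36  41  46  42  47]]
_on side
[[220 220 205 194 190 187 183 143  96]
 [186 184 138  98  82  54  44  40  41]
 [ 52  41  41  39  41  42  43  43  41]
 [ 40  43  48  48  42  44  43  42  44]
 [ 48  46  78  87  61  43  45  45  45]
 [ 61  52  86 118  88  45  48  47  48]
 [ 62  60  49  85  80  47  49  68  80]
 [ 53  63  55  48  51  51  67  90 116]
 [ 51  65  64  50  52  54  90  87 104]]
```

The bar dropped about 2 px in the side view, roughly 5 mm, which is the full rocker travel. The hard stop held at 30 N, the pack is still seated, and the arm is clear, so I'm handing in.

```bash
python3 -c "
from bench import r
print(r.hand_in())"
```

```text
the job is handed in; nothing more can be done
None
```

I handed the job in at about 23 s with the pack hooked and latched flat and the rocker pressed to on; `hand_in()` returned no verdict, so this rests on my force and camera checks, and I did not re-measure the bystanders.

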